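# Stack a hydride test cell's hub and end cap on the centring jig

## Robot

A 6-joint arm with a two-finger parallel gripper is mounted at the origin on the work surface. World frame = base frame: x ahead of the robot, y to its left, z up, the work surface at z = 0. Lengths are in mm, angles in rad, forces in N, time in s.
With the tool pointing down it reaches from about 250 to 850 mm from the base axis. Payload 12.5 kg.
Tool frame: the origin (TCP) lies on the mounting face of the last link; the fingertips stand 186 mm ahead of it and the grasp point (between the pads) lies 167 mm ahead of it; z points along the fingers, y is the line along which they close (so a half turn about z gives the same grasp; the last joint's range is limited). The gripper opens to 93 mm and grips with 3 to 60 N. Pads are 15 mm wide; open, the fingers measure 128 mm over their backs; the gripper's body (75 mm by 188 mm) begins 65 mm behind the grasp point.
Start: joints at [1.018, 0.351, 1.652, -0, 1.139, -0.085], TCP at [247.977, 490.911, 404.733] pointing down, gripper open.
Joint ranges: [-2.75, 2.75], [-0.79, 2.1], [0.01, 2.65], [-1.57, 4.71], [0.07, 3.14], [-2.87, 2.87]. Speed limits (rad/s): [2.22, 2.22, 2.79, 3.14, 3.14, 3.14].

## Interface

Orientations are given as a unit quaternion [w, x, y, z].
In Python, from bench import robot gives the robot as it stands.
- The arm moves only by the tool drive_tool, never from a script. Its arguments are lists of equal length, an entry for each row: "delta_pos": the shift along the tool's x, y, z scaled (see below), a list of three; "turn": the turn, a rotation vector about the tool's x, y, z scaled (see below), a list of three. In form: {"delta_pos": [[dx, dy, dz], ...], "turn": [[wx, wy, wz], ...]}. A call has 1 to 10 rows; each row shifts and turns the commanded pose from where the row before left it, along the tool's axes as they then stand; what a row does not reach is not made up. The controller multiplies each number of a shift by 0.025 m and each number of a turn by 0.08 rad. A row lasts 1/12 s, in which the tool goes at most 41.7 mm and 7.16 degrees, less where a joint would pass 70% of its speed; a pose out of reach is approached as far as the arm can. A call with a number of a shift or a turn outside -1 to 1 is refused whole. A call with a gripper value outside its range is refused whole. "gripper" is the gripper's target within -1 to 1 (fully open at 1, half-way at 0, shut at -1), set as the call begins (left out, the last holds). The fingers move at their own pace and stop on an object; "squeeze" is the grip in N (left out, the last holds). Time passes only in rows, so rows that do not move let the fingers close. It gives the time, the measured TCP pose, the force, the opening and the grip force at its end, in the units of the state.
- robot.read_state(): the state, without advancing time (a new reading comes with each control period).
- robot.snapshot(name): name is "scene" or "top"; returns a dict with "image" (420x560x3 uint8, red, green, blue), "camera_matrix" (3x3 intrinsics, pixels), "cam_to_world" (4x4, takes a point from camera to world coordinates). Camera axes: x right, y up, looking along -z (the intrinsics and any distortion apply to the point x, -y, -z); pixel columns grow to the right and rows downward; lengths in mm; the calibration is good to about 2 mm. A picture is of the moment at which its call begins. There is no depth.
- robot.finish_job(): hands the job in; it is judged then, once.
The state is a dict: "time": time; "joint_positions": joint angles; "joint_vel": joint speeds; "joint_efforts": joint torques, N m; "ee_pos": TCP position; "tcp_rot": TCP orientation; "force": force on the tool from outside, world axes, zero at the start; "moment": the same for the moment, N m; "width": finger opening in mm; "gripper_force": force on a finger pad.
Only numpy, scipy, OpenCV 4.12 (cv2) and the standard library are available. Lean on these libraries where they do the work, as an engineer would, in place of code of your own. Each camera call takes 0.05 s, during which the arm holds its last target. There are 200 camera calls.

## Task

Put the silver hub on the jig, flange down over the steel spigot and fully home on the white plate, then put the blue end cap on top of it, flange down over the same spigot and fully home on the hub. Lower each one all the way down rather than dropping it. Leave the brass end cap where it is.

Things in the scene. Friction and masses are not known exactly. Their poses are not given: they have to be found in the camera images.
- jig_seat (a point): Fixed assembly jig: a white square plate, 120 x 120 x 16 mm, lying on the bench, with an upright steel spigot in its middle, 24 mm in diameter and 82 mm tall above the plate; its top 18 mm taper to 8 mm. This point is on the spigot's axis at the plate's top face, 16 mm above the bench; z up. The spigot's tip is 82 mm above this point.
- hub_grip (a point): Loose silver (aluminium) flanged hub, 0.2 to 0.33 kg: round flange 72 mm across, 6 mm thick, at the bottom, plain round neck 44 mm across above it, 54 mm tall in all, with a 32 mm bore right through, open at the top. Stands flange down. Point: on its axis (z, up), half-way up the neck, 30 mm above its underside. Seated on the jig, this point is 30 mm above jig_seat.
- blue_cap_grip (a point): Loose blue flanged end cap, 0.2 to 0.33 kg: round flange 72 mm across, 6 mm thick, at the bottom, plain round neck 44 mm across above it, 54 mm tall in all, closed at the top, with a 32 mm bore 42 mm deep from below. Stands flange down. Point: on its axis (z, up), half-way up the neck, 30 mm above its underside. Seated on the hub on the jig, this point is 84 mm above jig_seat.
- brass_cap_grip (a point): Loose brass-coloured flanged end cap, the same shape and size as the blue one; not wanted, to be left where it stands on the bench. Point: on its axis (z, up), half-way up the neck, 30 mm above its underside.
Things that resemble listed ones, but are neither listed nor needed, are in the scene too. What is shaped like the part that bears hub_grip but brown or turquoise is not meant.

How it is judged (in metres and radians):
On the way:
1. the silver hub is fully home on the jig's plate, over the spigot, and let go (horizontal distance between hub_grip and jig_seat below 0.01 m and z of hub_grip in the frame of jig_seat between 0.024 and 0.036 m and angle between hub_grip's own z axis and vertical below 0.17 rad and contact force between the fingers and hub below 0.5 N), for 0.2 s.
At the end, for the whole second after the job is handed in: The hub is on the spigot and home on the plate (within 10 mm of the axis, 6 mm of its seated height, upright within about 10 degrees), the blue cap likewise on the hub, both let go and at rest (slower than 20 mm/s), and the brass cap within 30 mm of where it began (all of step 1 and horizontal distance between blue_cap_grip and jig_seat below 0.01 m and z of blue_cap_grip in the frame of jig_seat between 0.078 and 0.09 m and angle between blue_cap_grip's own z axis and vertical below 0.17 rad and contact force between the fingers and blue_cap below 0.5 N and linear speed of each of hub, blue_cap below 0.02 m/s and distance of brass_cap_grip from where it was at the start of the episode below 0.03 m); the robot touches nothing.
It fails at once if the hub is dropped onto the jig (faster than 0.9 m/s over it) (horizontal distance between hub_grip and jig_seat below 0.03 m and linear speed of hub above 0.9 m/s).
It fails at once if the blue cap is dropped onto the jig (faster than 0.9 m/s over it) (horizontal distance between blue_cap_grip and jig_seat below 0.03 m and linear speed of blue_cap above 0.9 m/s).
It fails at once if the brass cap is moved by more than 30 mm (distance of brass_cap_grip from where it was at the start of the episode above 0.03 m).
It also fails if it takes over 61 s, if anything falls off the work surface, if the arm or the gripper's body presses on something with over 40 N, if the wrist force passes 120 N, or if a joint passes its speed limit or range.

## Working session

There is one attempt and no reset: what is moved stays moved. The work goes in short steps, Python scripts to look and compute and a tool call to move; the robot and the scene stay as the last step left them, time stands still between calls to the robot, and variables do not carry over. Pictures are saved under pics/ and viewed, at most 10 in all, crops included, and the job is handed in when it is done.

Besides the shell and the picture viewer there is one more tool, called after "Emit:" as a command line: name --argument value ..., lists and objects as JSON in quotes. drive_tool: Moves the arm, as the interface text tells. Shifts and turns lie within -1 to 1; 1 stands for 0.025 m of shift or 0.08 rad of turn. Its arguments: {"type":"object","properties":{"delta_pos":{"type":"array","items":{"type":"array","items":{"type":"number","minimum":-1,"maximum":1}}},"turn":{"type":"array","items":{"type":"array","items":{"type":"number","minimum":-1,"maximum":1}}},"gripper":{"type":"number"},"squeeze":{"type":"number"}},"required":["delta_pos","turn"]}

```bash
mkdir -p pics; ls; python3 - <<'E'
from bench import robot
import cv2,pickle
d={}
for n in("scene","top"):
    s=robot.snapshot(n);d[n]=s;cv2.imwrite(f"pics/{n}0.png",s["image"][:,:,::-1])
    print(n,s["camera_matrix"],s["cam_to_world"].round(3))
pickle.dump(d,open("s0.pkl","wb"))
s=robot.read_state();print(s)
E
```

```text
pics
scene [[398.26423031   0.         280.09430562]
 [  0.         398.26423031 211.90606733]
 [  0.           0.           1.        ]] [[ 8.06000e-01 -4.63000e-01  3.69000e-01  8.67802e+02]
 [ 5.92000e-01  6.42000e-01 -4.87000e-01 -3.38137e+02]
 [-1.20000e-02  6.11000e-01  7.91000e-01  6.62175e+02]
 [ 0.00000e+00  0.00000e+00  0.00000e+00  1.00000e+00]]
top [[378.9394911    0.         275.30855512]
 [  0.         378.9394911  211.79654857]
 [  0.           0.           1.        ]] [[-2.40000e-02  9.94000e-01 -1.04000e-01  4.90140e+02]
 [-9.99000e-01 -2.00000e-02  4.40000e-02  5.76270e+01]
 [ 4.20000e-02  1.05000e-01  9.94000e-01  8.92593e+02]
 [ 0.00000e+00  0.00000e+00  0.00000e+00  1.00000e+00]]
{'time': 0.1, 'joint_positions': array([ 1.01839908e+00,  3.51228640e-01,  1.65235630e+00, -3.71032964e-05,
        1.13909418e+00, -8.46342414e-02]), 'joint_vel': array([ 0.00147694, -0.00071307, -0.00116694, -0.00040036, -0.00053979,
       -0.00026817]), 'joint_efforts': array([ 2.98910645e-04, -4.98029065e+01, -2.85711282e+01,  6.99677342e-02,
        2.37586739e-02, -1.38554751e-05]), 'ee_pos': array([247.92941945, 490.82735459, 404.23124215]), 'tcp_rot': array([-1.54120340e-04,  2.31747492e-01,  9.72775824e-01, -5.21187542e-04]), 'force': array([-0.10519934,  0.11981883, -0.62462567]), 'moment': array([ 0.03787895, -0.01364911, -0.02161406]), 'gripper_force': 0.0, 'width': 92.49065669442012}
```

View pics/scene0.png

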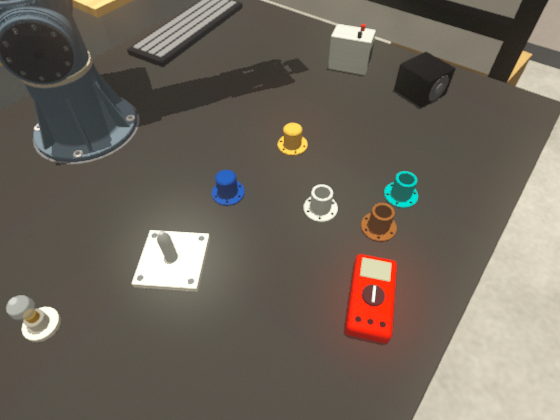

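View pics/top0.png

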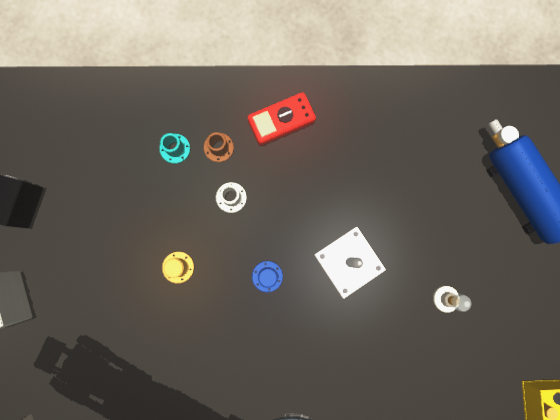

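The silver hub is at scene (321,200) / top (231,197). The turquoise one at top (174,148) and the brown one at (218,147) have the same shape, but only the silver/white one has the right colour. The blue cap is at top (267,277), brass at (178,267), and the jig at (350,263). Next I'll measure, and make a crop to confirm.

```bash
cat > h.py <<'E'
import numpy as np,cv2
def ray(s,uv):
    M=s["cam_to_world"];p=np.linalg.inv(s["camera_matrix"])@[uv[0],uv[1],1]
    return M[:3,3],M[:3,:3]@(p*[1,-1,-1])
def onz(s,uv,z):
    o,d=ray(s,uv);return (o+d*(z-o[2])/d[2])[:2]
def proj(s,P):
    M=s["cam_to_world"];c=M[:3,:3].T@(np.array(P,float)-M[:3,3]);c=s["camera_matrix"]@(c*[1,-1,-1]);return c[:2]/c[2]
def mask(s,kind):
    h=cv2.cvtColor(s["image"],cv2.COLOR_RGB2HSV)
    lo,hi={"blue":((105,120,60),(130,255,255)),"brass":((15,110,80),(35,255,255)),"white":((0,0,110),(180,70,255))}[kind]
    return cv2.inRange(h,lo,hi)
def blob(s,kind,uv,r=45):
    m=mask(s,kind);w=np.zeros_like(m);cv2.circle(w,uv,r,255,-1);m&=w
    m=cv2.morphologyEx(m,cv2.MORPH_CLOSE,np.ones((3,3)))
    c=max(cv2.findContours(m,cv2.RETR_EXTERNAL,cv2.CHAIN_APPROX_NONE)[0],key=cv2.contourArea)
    return cv2.convexHull(c)[:,0,:].astype(float)
def circ(P):
    A=np.c_[2*P,np.ones(len(P))];x=np.linalg.lstsq(A,(P**2).sum(1),rcond=None)[0];return x[:2],np.sqrt(x[2]+x[:2]@x[:2])
E
python3 - <<'E'
from h import *
import pickle
d=pickle.load(open("s0.pkl","rb"));t=d["top"];s=d["scene"]
for n,k,uv,r in(("hub","white",(231,197),25),("blue","blue",(267,277),25),("brass","brass",(178,267),25)):
    H=blob(t,k,uv,r);P=np.array([onz(t,u,5) for u in H]);c,R=circ(P)
    print(n,c.round(1),R.round(1),"scene proj of flange/top:",proj(s,[*c,6]).round(1),proj(s,[*c,54]).round(1))
for c,uv,nm in((t,(350,263),"top"),(s,(170,260),"scene")):
    H=blob(c,"white",uv,48);P=np.array([onz(c,u,16) for u in H]).astype(np.float32)
    print(nm,"jig",cv2.minAreaRect(P))
im=[]
for c,uv in((s,(321,200)),(s,(227,187)),(s,(170,255)),(t,(350,263)),(t,(231,197)),(t,(267,277))):
    x,y=uv;im.append(cv2.resize(c["image"][y-35:y+35,x-35:x+35,::-1],(260,260),interpolation=cv2.INTER_CUBIC))
cv2.imwrite("pics/crop.png",np.vstack([np.hstack(im[:3]),np.hstack(im[3:])]))
E
```

```text
hub [619.9 122.9] 36.9 scene proj of flange/top: [318.7 207.3] [320.2 192.5]
blue [433.6  41.3] 35.5 scene proj of flange/top: [226.  191.9] [223.2 176.8]
brass [459.9 246.4] 36.7 scene proj of flange/top: [290.6 143.9] [290.8 128.4]
top jig ((461.6876525878906, -146.92869567871094), (127.5196304321289, 128.68299865722656), 31.66455841064453)
scene jig ((466.0233459472656, -138.88925170898438), (165.14634704589844, 198.7361602783203), 34.15561294555664)
```

View pics/crop.png

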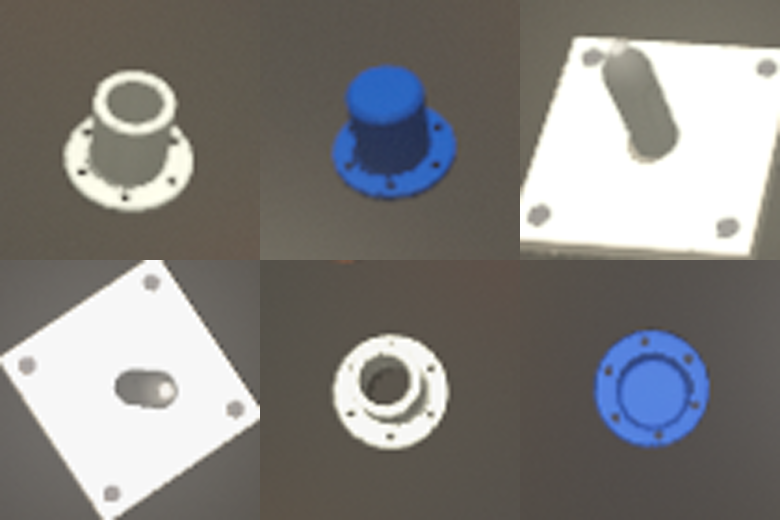

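The crop confirms it: the open silver hub (scene 321,200), the closed blue cap (227,187), and the jig with its spigot. The plate mask picked up some glow, so I'll tighten it and cross-check with the spigot tip.

```bash
python3 - <<'E'
from h import *
import pickle
d=pickle.load(open("s0.pkl","rb"));t=d["top"];s=d["scene"]
for c,uv,nm,r in((t,(350,263),"top",48),(s,(170,260),"scene",50)):
  for th in(150,190,220):
    g=cv2.inRange(c["image"].min(2),th,255);w=np.zeros_like(g);cv2.circle(w,uv,r,255,-1);g&=w
    k=max(cv2.findContours(g,0,1)[0],key=cv2.contourArea)
    P=np.array([onz(c,u,16) for u in k[:,0].astype(float)]).astype(np.float32);print(nm,th,cv2.minAreaRect(P))
# spigot tip from crop pixels, flange centres in scene
tip_t=(315+157*70/260,228+129*70/260);tip_s=(135+ (619-520)*70/260,220+47*70/260)
print("tip",onz(t,tip_t,98),onz(s,tip_s,98))
for n,k,uv in(("hub","white",(321,200)),("blue","blue",(227,187))):
    H=blob(s,k,uv,28); P=np.array([onz(s,u,5) for u in H])
    c0={"hub":[620,123],"blue":[434,41]}[n]
    v=np.array(c0)-s["cam_to_world"][:2,3]; P=P[((P-c0)@v)<0]  # near half
    print(n,"scene",circ(P))
E
```

```text
top 150 ((461.6404724121094, -150.74435424804688), (121.45771026611328, 121.09384155273438), 31.7589111328125)
top 190 ((461.68408203125, -151.140625), (120.42401123046875, 120.47126770019531), 31.810100555419922)
top 220 ((461.7997741699219, -151.01304626464844), (118.8852310180664, 119.17256164550781), 31.76662826538086)
scene 150 ((463.81842041015625, -148.12733459472656), (121.46080017089844, 121.85464477539062), 31.635250091552734)
scene 190 ((463.6853332519531, -147.8926544189453), (120.2966079711914, 120.6480941772461), 31.61182975769043)
scene 220 ((463.64996337890625, -147.5427703857422), (118.43051147460938, 118.92591094970703), 31.61474609375)
tip [ 462.14205288 -147.01416307] [ 465.08622481 -147.02453126]
hub scene (array([622.90545772, 124.18784365]), np.float64(36.13948968569396))
blue scene (array([436.84546055,  43.6879904 ]), np.float64(34.98359293798324))
```

Both views agree to about 3 mm. Averages: hub (621.4,123.5), blue (435.2,42.5), jig (462.7,-149.5). I'll move over the hub first.

Emit:
drive_tool --delta_pos '[[-1,-0.32,0],[-1,-0.32,0],[-1,-0.32,0],[-1,-0.32,0],[-1,-0.32,0],[-1,-0.32,0],[-1,-0.32,0],[-1,-0.32,0],[-1,-0.32,0],[-1,-0.32,0]]' --turn '[[0,0,0],[0,0,0],[0,0,0],[0,0,0],[0,0,0],[0,0,0],[0,0,0],[0,0,0],[0,0,0],[0,0,0]]' --gripper 1

```text
time: 0.93
ee_pos: [435.8, 305.7, 404.5]
tcp_rot: [-0.0, 0.232, 0.973, -0.0]
force: [-0.2, 0.3, -0.2]
width: 93.0
gripper_force: 0.0
```

Emit:
drive_tool --delta_pos '[[-1,-0.32,0.3],[-1,-0.32,0.3],[-1,-0.32,0.3],[-1,-0.32,0.3],[-1,-0.32,0.3],[-1,-0.32,0.3],[-1,-0.32,0.3],[-1,-0.32,0.3],[-0.5,-0.16,0.3],[-0.5,-0.16,0.3]]' --turn '[[0,0,0],[0,0,0],[0,0,0],[0,0,0],[0,0,0],[0,0,0],[0,0,0],[0,0,0],[0,0,0],[0,0,0]]'

```text
time: 1.77
ee_pos: [603.9, 140.3, 328.8]
tcp_rot: [-0.0, 0.232, 0.973, -0.0]
force: [-0.3, 0.6, -0.3]
width: 93.0
gripper_force: 0.0
```

```bash
cat > go.py <<'E'
import sys
from h import *
from bench import robot
from scipy.spatial.transform import Rotation as Ro
s=robot.read_state();q=s["tcp_rot"];R=Ro.from_quat([q[1],q[2],q[3],q[0]])
g=np.array([float(a) for a in sys.argv[1:4]])
print("t",s["time"],"pos",s["ee_pos"].round(1),"units",(R.inv().apply(g-s["ee_pos"])/25).round(3),"tilt",R.as_matrix()[:,2].round(4),"yax",R.as_matrix()[:2,1].round(3),"F",s["force"].round(1),"w",round(s["width"],1),s["gripper_force"])
E
python3 go.py 621.4 123.5 200
```

```text
t 1.7667 pos [603.9 140.3 328.8] units [-0.929 -0.281  5.153] tilt [-7.e-04  0.e+00 -1.e+00] yax [0.452 0.892] F [-0.3  0.6 -0.3] w 93.0 0.0
```

Emit:
drive_tool --delta_pos '[[-0.45,-0.14,0],[-0.45,-0.14,0],[0,0,0.3],[0,0,0.4],[0,0,0.4],[0,0,0.4],[0,0,0.4],[0,0,0.3],[0,0,0],[0,0,0]]' --turn '[[0,0,0],[0,0,0],[0,0,0],[0,0,0],[0,0,0],[0,0,0],[0,0,0],[0,0,0],[0,0,0],[0,0,0]]'

```text
time: 2.6
ee_pos: [620.3, 124.8, 274.3]
tcp_rot: [-0.0, 0.232, 0.973, -0.0]
force: [-0.2, -0.5, 0.3]
width: 92.8
gripper_force: 0.0
```

```bash
python3 go.py 621.4 123.5 200
```

```text
t 2.6 pos [620.3 124.8 274.3] units [-0.066 -0.024  2.972] tilt [-8.e-04 -1.e-04 -1.e+00] yax [0.451 0.893] F [-0.2 -0.5  0.3] w 92.8 0.0
```

Tracking is exact, so I'll descend (2.97 units) and close.

Emit:
drive_tool --delta_pos '[[-0.07,-0.02,0.4],[0,0,0.4],[0,0,0.4],[0,0,0.4],[0,0,0.4],[0,0,0.4],[0,0,0.3],[0,0,0.2],[0,0,0.06],[0,0,0]]' --turn '[[0,0,0],[0,0,0],[0,0,0],[0,0,0],[0,0,0],[0,0,0],[0,0,0],[0,0,0],[0,0,0],[0,0,0]]'

```text
time: 3.43
ee_pos: [621.7, 123.4, 200.4]
tcp_rot: [-0.0, 0.232, 0.973, -0.0]
force: [0.4, 1.3, 0.4]
width: 93.0
gripper_force: 0.0
```

Emit:
drive_tool --delta_pos '[[0,0,0],[0,0,0],[0,0,0],[0,0,0],[0,0,0],[0,0,0],[0,0,0],[0,0,0],[0,0,0],[0,0,0]]' --turn '[[0,0,0],[0,0,0],[0,0,0],[0,0,0],[0,0,0],[0,0,0],[0,0,0],[0,0,0],[0,0,0],[0,0,0]]' --gripper -1 --squeeze 25

```text
time: 4.27
ee_pos: [621.7, 123.4, 200.8]
tcp_rot: [0.0, 0.232, 0.973, 0.0]
force: [0.4, -0.4, 0.0]
width: 44.1
gripper_force: 25.0
```

It's gripped at a 44.1 mm width. Now I'll lift 125 mm and look to measure the hub in hand.

Emit:
drive_tool --delta_pos '[[0,0,-0.3],[0,0,-0.6],[0,0,-0.6],[0,0,-0.6],[0,0,-0.6],[0,0,-0.6],[0,0,-0.6],[0,0,-0.6],[0,0,-0.5],[0,0,0]]' --turn '[[0,0,0],[0,0,0],[0,0,0],[0,0,0],[0,0,0],[0,0,0],[0,0,0],[0,0,0],[0,0,0],[0,0,0]]'

```text
time: 5.1
ee_pos: [622.0, 123.5, 328.6]
tcp_rot: [0.002, 0.232, 0.973, 0.001]
force: [0.3, 0.1, -1.2]
width: 44.3
gripper_force: 25.0
```

```bash
python3 go.py 462.7 -149.5 325
```

```text
t 5.1 pos [622.  123.5 328.6] units [  0.766 -12.621   0.114] tilt [ 3.8e-03  5.0e-04 -1.0e+00] yax [0.451 0.893] F [ 0.3  0.1 -1.2] w 44.3 24.9995818734169
```

Emit:
drive_tool --delta_pos '[[0.05,-0.5,0],[0.05,-0.8,0],[0.05,-0.8,0],[0.05,-0.8,0],[0.05,-0.8,0],[0.05,-0.8,0],[0.05,-0.8,0],[0.05,-0.8,0],[0.05,-0.8,0],[0.05,-0.8,0]]' --turn '[[0,0,0],[0,0,0],[0,0,0],[0,0,0],[0,0,0],[0,0,0],[0,0,0],[0,0,0],[0,0,0],[0,0,0]]'

```text
time: 5.93
ee_pos: [522.9, -43.5, 325.1]
tcp_rot: [-0.0, 0.232, 0.973, -0.0]
force: [-0.4, 0.4, -2.6]
width: 44.2
gripper_force: 25.0
```

Emit:
drive_tool --delta_pos '[[0.05,-0.8,0],[0.05,-0.8,0],[0.05,-0.8,0],[0.05,-0.8,0],[0.05,-0.8,0],[0.02,-0.6,0],[0,-0.32,0],[0,0,0],[0,0,0],[0,0,0]]' --turn '[[0,0,0],[0,0,0],[0,0,0],[0,0,0],[0,0,0],[0,0,0],[0,0,0],[0,0,0],[0,0,0],[0,0,0]]'

```text
time: 6.77
ee_pos: [462.5, -149.0, 325.6]
tcp_rot: [-0.0, 0.232, 0.973, 0.0]
force: [0.3, -0.2, -1.6]
width: 44.3
gripper_force: 25.0
```

```bash
python3 go.py 462.7 -149.5 325; python3 - <<'E'
from h import *
from bench import robot
im=[]
for n,(x,y),k in(("scene",(170,225),5),("top",(350,263),5)):
    s=robot.snapshot(n);cv2.imwrite(f"pics/hover_{n}.png",s["image"][:,:,::-1])
    im.append(cv2.resize(s["image"][y-50:y+50,x-40:x+40,::-1],(400,500),interpolation=cv2.INTER_CUBIC))
cv2.imwrite("pics/hover.png",np.hstack(im))
E
```

```text
t 6.7667 pos [ 462.5 -149.   325.6] units [-0.017 -0.016  0.023] tilt [-1.e-04  3.e-04 -1.e+00] yax [0.451 0.893] F [ 0.3 -0.2 -1.6] w 44.3 24.999708831310272
```

View pics/hover.png

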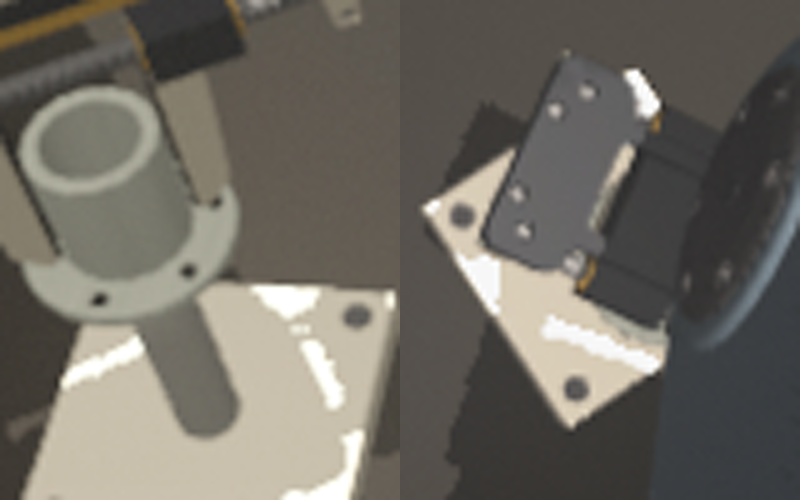

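The hub is held upright over the spigot: in the scene crop, the flange at (130,260) sits above the spigot top and their axes line up. I'll lower it slowly over the tip and watch the force.

Emit:
drive_tool --delta_pos '[[0,0,0.2],[0,0,0.3],[0,0,0.3],[0,0,0.3],[0,0,0.3],[0,0,0.3],[0,0,0.2],[0,0,0.1],[0,0,0],[0,0,0]]' --turn '[[0,0,0],[0,0,0],[0,0,0],[0,0,0],[0,0,0],[0,0,0],[0,0,0],[0,0,0],[0,0,0],[0,0,0]]'

```text
time: 7.7
ee_pos: [462.3, -149.5, 275.8]
tcp_rot: [0.0, 0.232, 0.973, -0.0]
force: [0.1, 0.2, -2.0]
width: 44.2
gripper_force: 25.0
```

Emit:
drive_tool --delta_pos '[[0,0,0.2],[0,0,0.2],[0,0,0.2],[0,0,0.2],[0,0,0.2],[0,0,0.2],[0,0,0.2],[0,0,0.2],[0,0,0.2],[0,0,0]]' --turn '[[0,0,0],[0,0,0],[0,0,0],[0,0,0],[0,0,0],[0,0,0],[0,0,0],[0,0,0],[0,0,0],[0,0,0]]'

```text
time: 8.53
ee_pos: [462.0, -149.4, 229.7]
tcp_rot: [-0.001, 0.232, 0.973, 0.0]
force: [-0.7, 0.6, -2.5]
width: 44.5
gripper_force: 25.0
```

Emit:
drive_tool --delta_pos '[[0,0,0.1],[0,0,0.1],[0,0,0.1],[0,0,0.1],[0,0,0.04],[0,0,0.04],[0,0,0.02],[0,0,0],[0,0,0]]' --turn '[[0,0,0],[0,0,0],[0,0,0],[0,0,0],[0,0,0],[0,0,0],[0,0,0],[0,0,0],[0,0,0]]'

```text
time: 9.28
ee_pos: [462.3, -149.5, 218.3]
tcp_rot: [0.0, 0.232, 0.973, -0.0]
force: [0.2, -0.1, -2.7]
width: 43.9
gripper_force: 25.0
```

Emit:
drive_tool --delta_pos '[[0,0,0.03],[0,0,0.03],[0,0,0.03],[0,0,0],[0,0,0]]' --turn '[[0,0,0],[0,0,0],[0,0,0],[0,0,0],[0,0,0]]'

```text
time: 9.7
ee_pos: [462.3, -149.5, 216.7]
tcp_rot: [0.0, 0.232, 0.973, -0.0]
force: [-3.2, 0.5, 10.3]
width: 43.8
gripper_force: 25.0
```

Contact is +10 N at exactly the seated height (216.7). Release.

Emit:
drive_tool --delta_pos '[[0,0,0],[0,0,0],[0,0,0],[0,0,0],[0,0,0],[0,0,0],[0,0,0],[0,0,0]]' --turn '[[0,0,0],[0,0,0],[0,0,0],[0,0,0],[0,0,0],[0,0,0],[0,0,0],[0,0,0]]' --gripper 1

```text
time: 10.37
ee_pos: [462.2, -149.5, 216.0]
tcp_rot: [-0.0, 0.232, 0.973, -0.0]
force: [0.3, 0.3, 0.1]
width: 91.0
gripper_force: 0.0
```

Emit:
drive_tool --delta_pos '[[0,0,-0.2],[0,0,-0.5],[0,0,-0.6],[0,0,-0.6],[0,0,-0.6],[0,0,-0.6],[0,0,-0.6],[0,0,-0.5],[0,0,-0.2],[0,0,0]]' --turn '[[0,0,0],[0,0,0],[0,0,0],[0,0,0],[0,0,0],[0,0,0],[0,0,0],[0,0,0],[0,0,0],[0,0,0]]'

```text
time: 11.2
ee_pos: [462.3, -149.5, 327.1]
tcp_rot: [0.001, 0.232, 0.973, -0.0]
force: [0.5, 0.0, -0.4]
width: 92.5
gripper_force: 0.0
```

```bash
python3 go.py 435.2 42.5 320
```

```text
t 11.2 pos [ 462.3 -149.5  327.1] units [4.433 6.367 0.276] tilt [ 2.e-03 -9.e-04 -1.e+00] yax [0.451 0.893] F [ 0.5  0.  -0.4] w 92.5 0.0
```

Emit:
drive_tool --delta_pos '[[0.3,0.4,0],[0.5,0.7,0],[0.5,0.7,0],[0.5,0.7,0],[0.5,0.7,0],[0.5,0.7,0],[0.5,0.7,0],[0.5,0.7,0],[0.4,0.7,0],[0.23,0.37,0]]' --turn '[[0,0,0],[0,0,0],[0,0,0],[0,0,0],[0,0,0],[0,0,0],[0,0,0],[0,0,0],[0,0,0],[0,0,0]]'

```text
time: 12.03
ee_pos: [434.3, 44.7, 325.2]
tcp_rot: [-0.001, 0.231, 0.973, -0.0]
force: [-1.0, -0.7, 0.7]
width: 93.2
gripper_force: 0.0
```

```bash
python3 go.py 435.2 42.5 200; python3 - <<'E'
from h import *
from bench import robot
im=[]
for n,(x,y) in(("scene",(170,245)),("top",(350,263))):
    s=robot.snapshot(n)
    im.append(cv2.resize(s["image"][y-50:y+50,x-40:x+40,::-1],(400,500),interpolation=cv2.INTER_CUBIC))
cv2.imwrite("pics/seat.png",np.hstack(im))
E
```

```text
t 12.0333 pos [434.3  44.7 325.2] units [-0.082 -0.058  5.006] tilt [-1.8e-03  3.0e-04 -1.0e+00] yax [0.45  0.893] F [-1.  -0.7  0.7] w 93.2 0.0
```

View pics/seat.png

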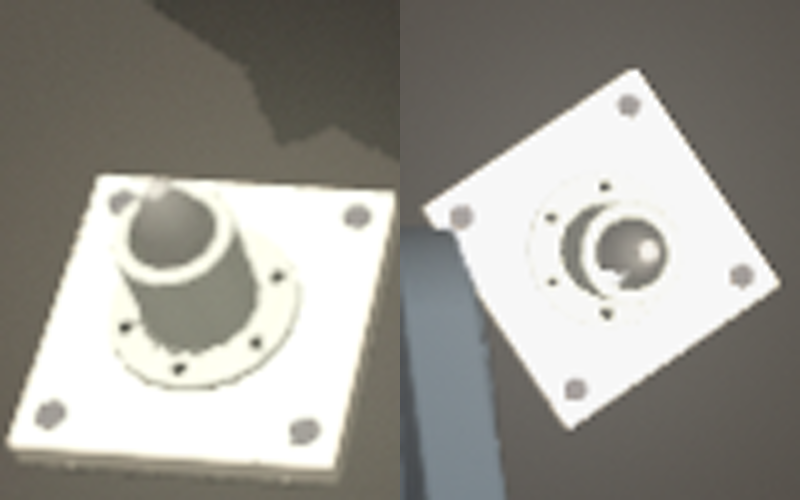

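The hub sits flat on the plate with the spigot through its bore (scene crop flange (205,335), top crop (600,253)). Next is the blue cap.

Emit:
drive_tool --delta_pos '[[-0.04,-0.05,0.3],[0,0,0.6],[0,0,0.6],[0,0,0.6],[0,0,0.6],[0,0,0.6],[0,0,0.4],[0,0,0.3],[0,0,0],[0,0,0]]' --turn '[[0,0,0],[0,0,0],[0,0,0],[0,0,0],[0,0,0],[0,0,0],[0,0,0],[0,0,0],[0,0,0],[0,0,0]]'

```text
time: 12.97
ee_pos: [435.6, 40.7, 225.9]
tcp_rot: [-0.0, 0.232, 0.973, -0.0]
force: [0.2, -0.3, -0.2]
width: 93.1
gripper_force: 0.0
```

```bash
python3 go.py 435.2 42.5 200
```

```text
t 12.9667 pos [435.6  40.7 225.9] units [0.046 0.058 1.036] tilt [-5.e-04 -0.e+00 -1.e+00] yax [0.451 0.892] F [ 0.2 -0.3 -0.2] w 93.1 0.0
```

Emit:
drive_tool --delta_pos '[[0.04,0.06,0.3],[0,0,0.3],[0,0,0.2],[0,0,0.2],[0,0,0],[0,0,0]]' --turn '[[0,0,0],[0,0,0],[0,0,0],[0,0,0],[0,0,0],[0,0,0]]'

```text
time: 13.47
ee_pos: [435.2, 42.8, 200.7]
tcp_rot: [-0.0, 0.232, 0.973, -0.0]
force: [0.5, -0.9, 0.2]
width: 93.1
gripper_force: 0.0
```

Emit:
drive_tool --delta_pos '[[0,0,0],[0,0,0],[0,0,0],[0,0,0],[0,0,0],[0,0,0],[0,0,0],[0,0,0],[0,0,0],[0,0,0]]' --turn '[[0,0,0],[0,0,0],[0,0,0],[0,0,0],[0,0,0],[0,0,0],[0,0,0],[0,0,0],[0,0,0],[0,0,0]]' --gripper -1 --squeeze 25

```text
time: 14.3
ee_pos: [435.3, 42.8, 201.0]
tcp_rot: [0.0, 0.232, 0.973, 0.0]
force: [0.3, -0.2, -0.3]
width: 43.5
gripper_force: 25.0
```

Emit:
drive_tool --delta_pos '[[0,0,-0.3],[0,0,-0.6],[0,0,-0.6],[0,0,-0.6],[0,0,-0.6],[0,0,-0.6],[0,0,-0.6],[0,0,-0.6],[0,0,-0.5],[0,0,0]]' --turn '[[0,0,0],[0,0,0],[0,0,0],[0,0,0],[0,0,0],[0,0,0],[0,0,0],[0,0,0],[0,0,0],[0,0,0]]'

```text
time: 15.13
ee_pos: [435.5, 42.8, 328.2]
tcp_rot: [0.002, 0.232, 0.973, 0.0]
force: [0.6, 0.2, -2.7]
width: 43.6
gripper_force: 25.0
```

```bash
python3 go.py 462.5 -149.5 325
```

```text
t 15.1333 pos [435.5  42.8 328.2] units [-4.432 -6.38   0.131] tilt [ 0.0033 -0.     -1.    ] yax [0.451 0.893] F [ 0.6  0.2 -2.7] w 43.6 24.999580006260658
```

Emit:
drive_tool --delta_pos '[[-0.3,-0.4,0],[-0.5,-0.7,0],[-0.5,-0.7,0],[-0.5,-0.7,0],[-0.5,-0.7,0],[-0.5,-0.7,0],[-0.5,-0.7,0],[-0.5,-0.7,0],[-0.4,-0.7,0],[-0.23,-0.38,0]]' --turn '[[0,0,0],[0,0,0],[0,0,0],[0,0,0],[0,0,0],[0,0,0],[0,0,0],[0,0,0],[0,0,0],[0,0,0]]'

```text
time: 15.97
ee_pos: [462.0, -151.1, 325.3]
tcp_rot: [-0.0, 0.232, 0.973, -0.0]
force: [-0.0, 0.1, -3.7]
width: 44.0
gripper_force: 25.0
```

Emit:
drive_tool --delta_pos '[[0,0,0],[0,0,0],[0,0,0]]' --turn '[[0,0,0],[0,0,0],[0,0,0]]'

```text
time: 16.22
ee_pos: [462.0, -148.7, 325.7]
tcp_rot: [-0.0, 0.232, 0.973, 0.0]
force: [0.7, -0.5, -3.8]
width: 43.8
gripper_force: 25.0
```

```bash
python3 go.py 462.5 -149.5 271; python3 - <<'E'
from h import *
from bench import robot
s=robot.snapshot("scene");x,y=165,215
cv2.imwrite("pics/hover2.png",cv2.resize(s["image"][y-70:y+70,x-60:x+60,::-1],(480,560),interpolation=cv2.INTER_CUBIC))
E
```

```text
t 16.2167 pos [ 462.  -148.7  325.7] units [-0.034 -0.02   2.187] tilt [-8.e-04  5.e-04 -1.e+00] yax [0.451 0.893] F [ 0.7 -0.5 -3.8] w 43.8 24.999615748092765
```

View pics/hover2.png

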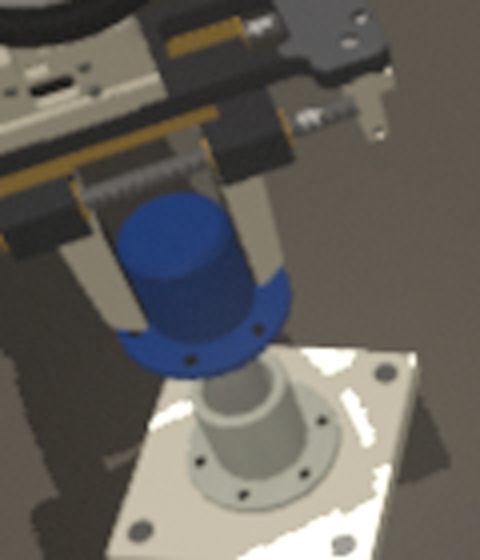

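The blue cap (crop 205,325) is upright and in line with the spigot and hub axis (crop 265,450). Lowering it now.

Emit:
drive_tool --delta_pos '[[-0.03,-0.02,0.2],[0,0,0.2],[0,0,0.2],[0,0,0.2],[0,0,0.2],[0,0,0.2],[0,0,0.2],[0,0,0.1],[0,0,0],[0,0,0]]' --turn '[[0,0,0],[0,0,0],[0,0,0],[0,0,0],[0,0,0],[0,0,0],[0,0,0],[0,0,0],[0,0,0],[0,0,0]]'

```text
time: 17.1
ee_pos: [462.7, -150.3, 288.4]
tcp_rot: [-0.0, 0.232, 0.973, -0.0]
force: [0.4, 0.2, -3.0]
width: 43.8
gripper_force: 25.0
```

Emit:
drive_tool --delta_pos '[[0,0,0.1],[0,0,0.1],[0,0,0.1],[0,0,0.1],[0,0,0.1],[0,0,0.04],[0,0,0.03],[0,0,0],[0,0,0]]' --turn '[[0,0,0],[0,0,0],[0,0,0],[0,0,0],[0,0,0],[0,0,0],[0,0,0],[0,0,0],[0,0,0]]'

```text
time: 17.85
ee_pos: [462.7, -150.3, 274.3]
tcp_rot: [0.0, 0.232, 0.973, 0.0]
force: [0.6, -0.1, -3.2]
width: 43.7
gripper_force: 25.0
```

Emit:
drive_tool --delta_pos '[[0,0,0.04],[0,0,0.04],[0,0,0.03],[0,0,0.03],[0,0,0],[0,0,0]]' --turn '[[0,0,0],[0,0,0],[0,0,0],[0,0,0],[0,0,0],[0,0,0]]'

```text
time: 18.35
ee_pos: [462.7, -150.3, 271.0]
tcp_rot: [0.0, 0.232, 0.973, -0.0]
force: [-1.8, 1.5, 3.8]
width: 43.4
gripper_force: 25.0
```

Contact at 271.0, as predicted. Release and retreat.

Emit:
drive_tool --delta_pos '[[0,0,0],[0,0,0],[0,0,0],[0,0,0],[0,0,0],[0,0,0],[0,0,0],[0,0,0]]' --turn '[[0,0,0],[0,0,0],[0,0,0],[0,0,0],[0,0,0],[0,0,0],[0,0,0],[0,0,0]]' --gripper 1

```text
time: 19.02
ee_pos: [462.7, -150.3, 270.7]
tcp_rot: [0.0, 0.232, 0.973, -0.0]
force: [0.7, 0.1, -0.9]
width: 91.1
gripper_force: 0.0
```

Emit:
drive_tool --delta_pos '[[0,0,-0.2],[0,0,-0.5],[0,0,-0.6],[0,0,-0.6],[0,0,-0.6],[0,0,-0.6],[0,0,-0.6],[0,0,-0.5],[0,0,-0.2],[0,0,0]]' --turn '[[0,0,0],[0,0,0],[0,0,0],[0,0,0],[0,0,0],[0,0,0],[0,0,0],[0,0,0],[0,0,0],[0,0,0]]'

```text
time: 19.85
ee_pos: [462.8, -150.3, 381.9]
tcp_rot: [0.001, 0.232, 0.973, -0.0]
force: [-0.5, 0.5, 1.3]
width: 92.8
gripper_force: 0.0
```

Emit:
drive_tool --delta_pos '[[0.3,0.4,0],[0.5,0.7,0],[0.5,0.7,0],[0.5,0.7,0],[0.5,0.7,0],[0.5,0.7,0],[0.5,0.7,0],[0.3,0.4,0],[0,0,0],[0,0,0]]' --turn '[[0,0,0],[0,0,0],[0,0,0],[0,0,0],[0,0,0],[0,0,0],[0,0,0],[0,0,0],[0,0,0],[0,0,0]]'

```text
time: 20.68
ee_pos: [438.3, 2.5, 380.1]
tcp_rot: [-0.001, 0.231, 0.973, -0.0]
force: [0.4, -0.2, -0.2]
width: 93.2
gripper_force: 0.0
```

```bash
python3 - <<'E'
from bench import robot
import cv2
s=robot.snapshot("scene");cv2.imwrite("pics/end.png",s["image"][:,:,::-1])
E
```

```text
(no output)
```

View pics/end.png

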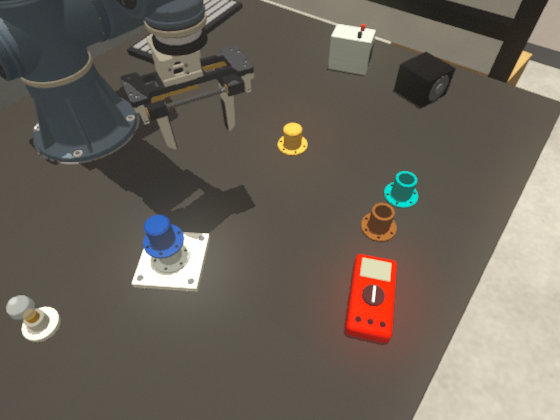

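The blue cap (162,237) sits squarely on the hub (170,258), the brass cap (292,138) hasn't moved, and the arm is clear.

```bash
python3 -c "
from bench import robot
print(robot.finish_job())"
```

```text
the job is handed in; nothing more can be done
None
```

The silver hub is home on the jig and the blue cap is home on the hub, both let go, with the brass cap untouched; I handed the job in at about 21 s, and no verdict came back.

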